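# Gauge the sensor tube of a duct box

## Robot

A 6-joint arm with a two-finger parallel gripper is mounted at the origin on the work surface. World frame = base frame: x ahead of the robot, y to its left, z up, the work surface at z = 0. Lengths are in m, angles in rad, forces in N, time in s.
With the tool pointing down it reaches from about 0.325 to 0.775 m from the base axis. Payload 5.5 kg.
Tool frame: the origin (TCP) lies midway between the tips of the shut fingers; the grasp point (between the pads) lies 19 mm behind it; z points along the fingers, y is the line along which they close (so a half turn about z gives the same grasp; the last joint's range is limited). The gripper opens to 88 mm and grips with 3 to 60 N. Pads are 20 mm wide; open, the fingers measure 115 mm over their backs; the gripper's body (75 mm by 178 mm) begins 61 mm behind the grasp point.
Start: joints at [-1.264, 0.091, 1.231, -0, 1.82, -0.057], TCP at [0.213, -0.561, 0.223] pointing down, gripper open.
Joint ranges: [-2.87, 2.87], [-0.86, 2.18], [0.17, 2.46], [-1.51, 4.65], [0.06, 2.69], [-2.65, 2.65]. Speed limits (rad/s): [2.57, 2.57, 3.01, 3.14, 3.14, 3.14].

## Interface

Orientations are given as a unit quaternion [w, x, y, z].
In Python, from rig import read_state, grab_frame, hand_in gives the robot as it stands. The module is installed in compiled form; this text tells all that it offers.
- The arm moves only by the tool play_rows, never from a script. Its arguments are lists of equal length, an entry for each row: "translation": the shift along the tool's x, y, z as a fraction of full scale, a list of three; "turn": the turn about the tool's z as a fraction of full scale; "jaw": the opening, from 0 (shut) to 1 (fully open). In form: {"translation": [[tx, ty, tz], ...], "turn": [turn, ...], "jaw": [jaw, ...]}. A call has 1 to 10 rows; each row is the pose to reach, as a shift and turn from the pose commanded when the call began, along the tool's axes at that moment, turning the shorter way round; what a row does not reach only later rows make up. Full scale, the value 1, is 0.25 m for a shift and 360 degrees for a turn. A row lasts 1/8 s, in which the tool goes at most 62.5 mm and 10.7 degrees, less where a joint would pass 70% of its speed; a pose out of reach is approached as far as the arm can. A call with a number of a shift or a turn outside -1 to 1 is refused whole. A call with a gripper value outside its range is refused whole. The fingers move at their own pace and stop on an object; "force" is the grip in N (left out, the last holds). Time passes only in rows, so rows that repeat a pose let the fingers close. It gives the time, the measured TCP pose, the force, the opening and the grip force at its end, in the units of the state.
- read_state(): the state, without advancing time (a new reading comes with each control period).
- grab_frame(name): name is "scene" or "top" or "wrist"; returns a dict with "image" (384x512x3 uint8, red, green, blue), "depth" (384x512 float32, m along the optical axis (not along the pixel's ray), 0 where there is no reading), "fov_y" (degrees; the focal length in pixels is half the picture's height over the tangent of half this angle, whatever the lens; pixels are square), "cx", "cy" (the principal point, pixels), "position" and "attitude" of the camera in the world; the wrist camera has in their place "T_tool_cam" (4x4, takes a point from camera to tool coordinates, whose origin is the TCP and whose axes are the flange's). Camera axes: x right, y down, z forward; pixel columns grow to the right and rows downward; lengths in m; the calibration is good to about 2 mm. The wrist camera is an equidistant fisheye: a pixel r from the principal point sees the ray r / f radians off the axis. A picture is of the moment at which its call begins: read the wrist's pose just before it.
- hand_in(): hands the job in; it is judged then, once.
The state is a dict: "time_s": time; "joint_positions": joint angles; "qd": joint speeds; "tau": joint torques, N m; "position": TCP position; "eef_rot": TCP orientation; "wrist_force": force on the tool from outside, world axes, zero at the start; "wrist_torque": the same for the moment, N m; "finger_gap": opening from 0.0 (shut) to 1.0 (fully open); "grip_force": force on a finger pad.
Only numpy, scipy, OpenCV 4.12 (cv2) and the standard library are available. Lean on these libraries where they do the work, as an engineer would, in place of code of your own. Each camera call takes 0.05 s, during which the arm holds its last target. There are 200 camera calls.

## Task

Take the gauge rod from its cradle by the black handle and push it into the slanting guide tube on the sheet-metal duct box until its collar stops on the tube's mouth. Then draw it right out and hold it level and still over the reading light pad, the tip above the middle of the pad and about 10 cm higher than it, touching nothing but the gripper. Finish while still holding it there, and leave the can, the bin and the carton where they stand.

Things in the scene. Friction and masses are not known exactly. Their poses are not given: they have to be found in the camera images.
- gauge: Loose gauge rod, 0.1-0.19 kg, level in its cradle at the start, axis 50 mm above the bench. Origin on the axis at the collar's tip-side face; +x from tip to handle end, z up. Steel rod 10 mm diameter from x = -70 mm (tip, chamfered over 6 mm) to 0; collar disc 34 mm diameter, x = 0 to 6; black flat-sided handle x = 6 to 86 mm, 18 mm wide (y), 22 mm high (z), centred on the axis.
- gauge_tip (a point): The tip of the gauge rod, on its axis, 70 mm from the collar's face.
- cradle: Fixed cradle: grey base 170 x 70 x 8 mm and two black open-topped forks carrying the gauge, one under the rod (x = -50 to -40 mm, top 54 mm above the bench), one under the handle's rear (x = 73 to 83 mm, 37 mm wide, top 50 mm). Between x = 10 and 70 mm the handle's sides are free. The gauge lifts straight up. Origin on the bench below the gauge's origin, axes as the gauge's.
- housing: Fixed grey sheet-metal duct box 170 x 140 x 100 mm high (x, y, z) with a black round port (72 mm diameter, 12 mm proud) on its +x side, the guide tube on top. Origin at the centre of its underside on the bench, z up.
- tube: Steel guide tube fixed on the duct box: 22 mm outside, bore 14 mm, mouth flared to 24 mm inside and 32 mm outside over the last 14 mm, 84 mm deep, closed below. Origin at the centre of the mouth's rim plane, 157 mm above the bench; +x points out of the tube along its axis, rising 30 degrees from level. With the gauge fully in, its origin and x axis coincide with these (play 2 mm).
- lightpad: Fixed reading light pad, a flat square 120 x 120 x 15 mm with a white face in a grey frame. Origin at the centre of its underside on the bench, z up.
- can: Bystander: bare metal can, 52 mm diameter, 110 mm high, loose, standing on the bench; origin at the centre of its underside.
- bin: Bystander: open blue plastic parts bin, 90 x 140 x 60 mm high, loose; origin at the centre of its underside.
- carton: Bystander: closed cardboard carton, 80 x 110 x 60 mm high, loose; origin at the centre of its underside.

How it is judged:
On the way, in this order (a step that is already met when the one before it is completed fails the run):
1. the gauge is fully in the guide tube, its collar stopped on the mouth (x of gauge in the frame of tube below 0.003 m and distance between gauge and tube below 0.007 m and angle between the x axis of gauge and the x axis of tube, either way round below 0.15 rad), for 0.1 s.
2. the gauge is drawn right out of the tube (x of gauge_tip in the frame of tube above 0.008 m), for 0.1 s.
At the end, for the whole second after the job is handed in: The gripper holds the gauge still (under 20 mm/s and 0.15 rad/s) and level within 8 degrees, its tip within 30 mm of the light pad's centre seen from above and 60 to 140 mm above the pad's face (75 to 155 mm above the bench), and the gauge touches neither duct box, cradle, pad nor bystanders (horizontal distance between gauge_tip and lightpad below 0.03 m and height (world z) of gauge_tip between 0.075 and 0.155 m and angle between gauge's own x axis and vertical between 1.43 and 1.71 rad and linear speed of gauge below 0.02 m/s and angular speed of gauge below 0.15 rad/s and contact force between the fingers and gauge above 1 N and contact force between gauge and housing below 0.1 N and contact force between gauge and cradle below 0.1 N and contact force between gauge and lightpad below 0.1 N and contact force between gauge and can below 0.1 N and contact force between gauge and bin below 0.1 N and contact force between gauge and carton below 0.1 N); the arm keeps its last pose, push and grip.
It fails at once if the can, the bin or the carton is moved more than 30 mm (distance of any of can, bin, carton from where it was at the start of the episode above 0.03 m).
It also fails if it takes over 54 s, if anything falls off the work surface, if the arm or the gripper's body presses on something with over 40 N, if the wrist force passes 120 N, or if a joint passes its speed limit or range.

## Working session

There is one attempt and no reset: what is moved stays moved. The work goes in short steps, Python scripts to look and compute and a tool call to move; the robot and the scene stay as the last step left them, time stands still between calls to the robot, and variables do not carry over. Pictures are saved under pics/ and viewed, at most 10 in all, crops included, and the job is handed in when it is done.

Besides the shell and the picture viewer there is one more tool, called after "Call:" by a JSON object that holds its "method" and its "body", one argument or row to a line. play_rows: Moves the arm, as the interface text tells. Its arguments: {"type":"object","properties":{"translation":{"type":"array"},"turn":{"type":"array"},"jaw":{"type":"array"},"force":{"type":"number"}},"required":["translation","turn","jaw"]}

```bash
mkdir -p pics; cat > h.py <<'E'
import numpy as np,cv2,json
from rig import read_state,grab_frame,hand_in
from scipy.spatial.transform import Rotation as R
def rot(q): return R.from_quat([q[1],q[2],q[3],q[0]]).as_matrix()
def cloud(f):
    d=f['depth'];h,w=d.shape;F=h/2/np.tan(np.radians(f['fov_y'])/2)
    v,u=np.mgrid[:h,:w]; p=np.stack([(u-f['cx'])/F*d,(v-f['cy'])/F*d,d],-1)
    a=np.array(f['attitude']); M=rot(a) if a.size==4 else a
    return p@M.T+np.array(f['position'])
E
python3 - <<'E'
from h import *
s=read_state();print(s['position'],s['eef_rot'],s['time_s'])
ims=[]
for n in('scene','top'):
    f=grab_frame(n);np.save(n+'_c.npy',cloud(f));np.save(n+'_i.npy',f['image'])
    print(n,f['fov_y'],f['position'],f['attitude'])
    cv2.imwrite(f'pics/{n}0.png',cv2.resize(f['image'][...,::-1],(768,576)))
E
```

```text
[ 0.21340589 -0.56042811  0.22151328] [-9.57965143e-04  9.83501857e-01  1.80895445e-01 -1.32311908e-04] 0.0
scene 56.67897555353022 [ 1.0694562  -0.01650625  0.73511396] [-0.21952533  0.6870815   0.6607013  -0.20784954]
top 44.28810726862908 [0.53598194 0.00611871 1.20859619] [ 0.03072624 -0.69579422  0.71712417 -0.02567523]
```

View pics/scene0.png

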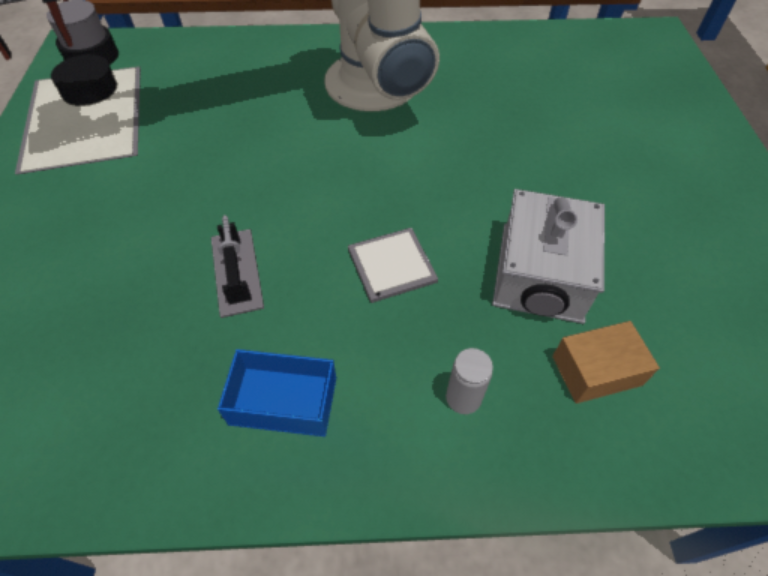

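View pics/top0.png

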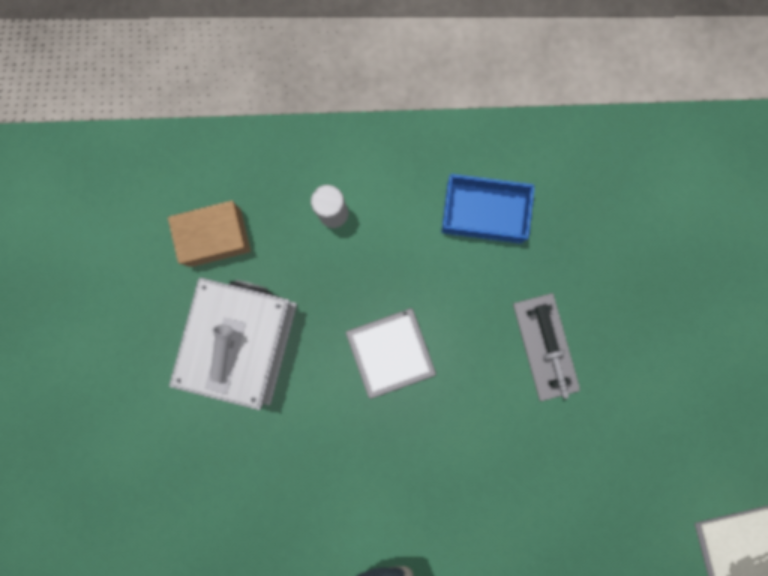

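Scene: cradle with gauge at right (top ≈ (548,345)), tip towards the robot; pad in the middle (390,352); duct box left (235,345), tube mouth facing +x (top ≈ (228,328), scene ≈ (566,218)); can, bin and carton are further out. Now the measurements.

```bash
cat > m.py <<'E'
from h import *
for n in('top','scene'):
    c=np.load(n+'_c.npy');im=np.load(n+'_i.npy').astype(int);X,Y,Z=c[...,0],c[...,1],c[...,2]
    print(n,'bench z',np.median(Z[(abs(X-.45)<.25)&(abs(Y)<.3)]))
    def box(m): return (X>m[0])&(X<m[1])&(Y>m[2])&(Y<m[3])
    def rect(k,t):
        p=c[k][:,:2]; r=cv2.minAreaRect((p*1000).astype(np.float32)); print(t,k.sum(),np.round(r[0],1),np.round(r[1],1),round(r[2],2),'z',np.round(np.percentile(c[k][:,2],[5,50,95]),4))
    g=box((.25,.65,-.4,-.12))
    k=g&(Z>.032)&(Z<.12)&(X<.58); p=c[k]
    xy=p[:,:2];m=xy.mean(0);u=np.linalg.svd(xy-m,full_matrices=False)[2][0]; u=u*np.sign(u[0])
    t=(xy-m)@u; print('gauge mean',m,'dir',u,np.degrees(np.arctan2(u[1],u[0])),'tip',m+u*t.min(),'end',m+u*t.max(),'z',np.percentile(p[:,2],[5,50,95]))
    rect(g&(Z>.004)&(Z<.014)&(im.sum(-1)>180)&(im.max(-1)-im.min(-1)<30),'cradle')
    pd=box((.3,.7,-.11,.15))
    rect(pd&(Z>.008)&(Z<.03)&(im.min(-1)>90),'pad')
    hb=box((.3,.75,.12,.5))
    rect(hb&(Z>.09)&(Z<.108),'housing')
    k=hb&(Z>.118)&(Z<.2);p=c[k];xy=p[:,:2];m=xy.mean(0);u=np.linalg.svd(xy-m,full_matrices=False)[2][0]; u=u*np.sign(u[0])
    t=(xy-m)@u;print('tube',k.sum(),m,'ang',np.degrees(np.arctan2(u[1],u[0])),m+u*t.min(),m+u*t.max(),'z',np.percentile(p[:,2],[1,50,99]))
    top=p[p[:,2]>.150]; print('rim pts',len(top),top.mean(0),top.min(0),top.max(0))
E
python3 m.py
```

```text
top bench z 0.0004359094504261529
gauge mean [ 0.51796606 -0.24425006] dir [0.97183276 0.23567158] 13.631213218854937 tip [ 0.44373162 -0.26225208] end [ 0.58308065 -0.22845963] z [0.04584652 0.05773829 0.06474099]
cradle 1251 [ 526.8 -243.5] [169.9  70.6] 12.87 z [0.0047 0.0079 0.0116]
pad 2233 [523.9  19.6] [120.  119.9] 17.96 z [0.0106 0.0144 0.0184]
housing 4241 [616.5 247.2] [155.4 329.5] 70.68 z [0.0954 0.0997 0.1034]
tube 394 [0.534967   0.27386978] ang -14.911914236467767 [0.48861856 0.28621247] [0.57379603 0.26352953] z [0.11881515 0.14514004 0.16898652]
rim pts 128 [0.55383597 0.26892657 0.15827562] [0.53515989 0.25133774 0.15002924] [0.57349039 0.28019294 0.17201512]
scene bench z 0.0008945403114133943
gauge mean [ 0.51753927 -0.24479958] dir [0.97266193 0.23222569] 13.42814312530421 tip [ 0.4500875  -0.26090388] end [ 0.58066789 -0.22972745] z [0.04009612 0.05871912 0.06395732]
cradle 943 [ 529.7 -243. ] [172.2  70.1] 13.07 z [0.0056 0.0079 0.0101]
pad 1728 [526.3  19.9] [120.5 117.9] 18.0 z [0.0127 0.0151 0.0173]
housing 3481 [549.9 271.9] [145.7 178.9] 74.15 z [0.0971 0.1007 0.1028]
tube 262 [0.54871785 0.27173324] ang -11.682328304485553 [0.48896535 0.28408817] [0.57716576 0.26585111] z [0.11866438 0.14722732 0.16928267]
rim pts 96 [0.56148168 0.26968081 0.15845886] [0.5352855  0.2521757  0.15008214] [0.57614874 0.281556   0.17005308]
```

```bash
cat > fit.py <<'E'
from h import *
from scipy.optimize import least_squares
P=[];G=[]
for n in('top','scene'):
    c=np.load(n+'_c.npy').reshape(-1,3)
    P.append(c[(c[:,0]>.46)&(c[:,0]<.6)&(c[:,1]>.22)&(c[:,1]<.31)&(c[:,2]>.116)&(c[:,2]<.18)])
    G.append(c[(c[:,0]>.42)&(c[:,0]<.63)&(c[:,1]>-.29)&(c[:,1]<-.19)&(c[:,2]>.035)&(c[:,2]<.08)])
def res(q,p):
    x,y,a=q; e=np.radians(30); u=np.array([np.cos(a)*np.cos(e),np.sin(a)*np.cos(e),.5])
    d=p-[x,y,.157]; s=d@u; r=np.linalg.norm(d-np.outer(s,u),axis=1)
    ro=np.interp(s,[-14,0][0:2] and [-.014,0],[.011,.016])
    out=r-ro; out=np.where(s>0,np.hypot(s,np.maximum(out,0)),out)
    return out
for nm,p in(('top',P[0]),('scene',P[1]),('both',np.vstack(P))):
    f=least_squares(res,[.56,.267,-.25],args=(p,),loss='soft_l1',f_scale=.002)
    print(nm,len(p),np.round(f.x,4),np.degrees(f.x[2]),np.median(abs(f.fun)))
u=np.array([np.cos(np.radians(13.1)),np.sin(np.radians(13.1))]);v=np.array([-u[1],u[0]])
for p in G:
    s=p[:,:2]@u;w=p[:,:2]@v
    w0=np.median(w[(p[:,2]>.056)]); print('lat',w0,'s range',s.min(),s.max())
    for b in np.arange(s.min(),s.max(),.006):
        k=(s>=b)&(s<b+.006)
        if k.sum()>2: print(round(b,3),k.sum(),'z',p[k,2].max().round(4),'w',(w[k].min()-w0).round(4),(w[k].max()-w0).round(4))
E
python3 fit.py
```

```text
top 399 [ 0.5679  0.2651 -0.3016] -17.282575318580406 0.001084499392451711
scene 270 [ 0.5687  0.2632 -0.3342] -19.14737706738858 0.0016701154029308647
both 669 [ 0.568   0.2639 -0.3244] -18.586243750923185 0.0013102052351156874
lat -0.3561911482899112 s range 0.37274155785819296 0.5288286745317351
0.373 9 z 0.0607 w -0.0025 0.004
0.379 10 z 0.0578 w -0.0055 0.0029
0.385 11 z 0.0593 w -0.0041 0.0046
0.391 26 z 0.0584 w -0.0151 0.0144
0.397 34 z 0.0592 w -0.0159 0.0148
0.403 17 z 0.0573 w -0.0083 0.0142
0.409 9 z 0.0579 w -0.004 0.0036
0.415 10 z 0.0554 w -0.0052 0.0037
0.421 11 z 0.0566 w -0.0039 0.0043
0.427 9 z 0.0563 w -0.0033 0.0036
0.433 11 z 0.0559 w -0.0053 0.0042
0.439 17 z 0.0673 w -0.0157 0.0158
0.445 35 z 0.0694 w -0.018 0.0165
0.451 21 z 0.0682 w -0.0084 0.0089
0.457 23 z 0.0638 w -0.0086 0.0086
0.463 22 z 0.0639 w -0.0088 0.0092
0.469 21 z 0.065 w -0.0083 0.0087
0.475 23 z 0.0667 w -0.0091 0.0086
0.481 22 z 0.064 w -0.0094 0.0087
0.487 22 z 0.0653 w -0.0081 0.0082
0.493 21 z 0.0641 w -0.0084 0.008
0.499 22 z 0.0649 w -0.0096 0.0086
0.505 23 z 0.063 w -0.0089 0.0086
0.511
[... 297 characters left out ...]
146 0.0141
0.403 52 z 0.0558 w -0.0146 0.014
0.409 8 z 0.0561 w -0.005 0.0043
0.415 5 z 0.0566 w -0.0024 0.0042
0.421 10 z 0.056 w -0.0034 0.0038
0.427 5 z 0.0559 w -0.0041 0.0036
0.445 60 z 0.0688 w -0.0165 0.016
0.451 27 z 0.0665 w -0.0151 0.0092
0.457 14 z 0.0638 w -0.0072 0.0086
0.463 18 z 0.0626 w -0.0079 0.0086
0.469 17 z 0.0624 w -0.0089 0.0083
0.475 16 z 0.0638 w -0.009 0.0086
0.481 18 z 0.0627 w -0.0079 0.0087
0.487 15 z 0.0636 w -0.0084 0.0087
0.493 19 z 0.0638 w -0.009 0.0085
0.499 18 z 0.0636 w -0.0094 0.0087
0.505 18 z 0.0636 w -0.0077 0.0085
0.511 17 z 0.0629 w -0.0082 0.0087
0.517 39 z 0.0643 w -0.0181 0.0178
0.523 65 z 0.0648 w -0.0188 0.0182
0.529 44 z 0.0615 w -0.0104 0.018
```

Call:
{"method": "play_rows", "body": {
  "translation": [
    [0.1, 0, 0],
    [0.2, 0, 0],
    [0.4, 0, 0],
    [0.6, 0, 0]
  ],
  "turn": [0.01, 0.021, 0.021, 0.021],
  "jaw": [1, 1, 1, 1]
}}

```text
time_s: 0.6
position: [0.3546, -0.5068, 0.222]
eef_rot: [-0.0, 0.993, 0.115, -0.0]
wrist_force: [-0.2, -0.7, -0.4]
finger_gap: 1.006
grip_force: 0.0
```

Call:
{"method": "play_rows", "body": {
  "translation": [
    [0.17, -0.14, 0],
    [0.34, -0.28, 0],
    [0.51, -0.42, 0],
    [0.68, -0.56, 0],
    [0.85, -0.7, 0.1],
    [1.0, -0.869, 0.25],
    [1.0, -0.869, 0.4],
    [1.0, -0.869, 0.4]
  ],
  "turn": [0, 0, 0, 0, 0, 0, 0, 0],
  "jaw": [1, 1, 1, 1, 1, 1, 1, 1]
}}

```text
time_s: 1.6
position: [0.5452, -0.2366, 0.118]
eef_rot: [-0.002, 0.993, 0.116, -0.004]
wrist_force: [-0.1, -0.9, 0.6]
finger_gap: 1.005
grip_force: 0.0
```

```bash
python3 - <<'E'
from h import *
s=read_state();print(s['position'],s['eef_rot'],s['time_s'])
f=grab_frame('wrist');np.save('w_i.npy',f['image']);np.save('w_d.npy',f['depth']);print(f['fov_y'],f['cx'],f['cy'],np.round(f['T_tool_cam'],4).tolist())
cv2.imwrite('pics/w1.png',f['image'][...,::-1])
E
```

```text
[ 0.54523559 -0.23664621  0.11799967] [-0.00231233  0.9931878   0.11644532 -0.00362491] 1.6
65.70646984690485 253.3976335796946 191.612206150365 [[-0.0003, -0.9582, -0.286, 0.0785], [1.0, -0.0002, -0.0004, 0.0014], [0.0004, -0.286, 0.9582, -0.1613], [0.0, 0.0, 0.0, 1.0]]
```

View pics/w1.png

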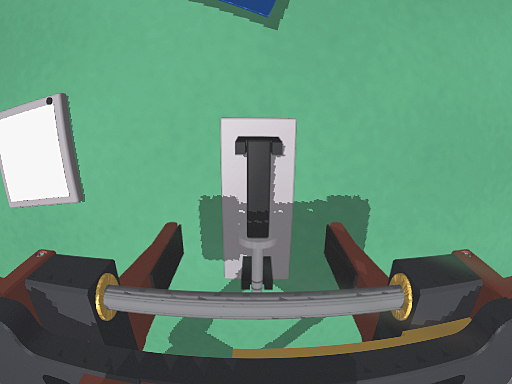

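Wrist view: handle at (258,185), aligned and centred between the fingers. Descend and grip.

Call:
{"method": "play_rows", "body": {
  "translation": [
    [0.083, 0.004, 0],
    [0.083, 0.004, 0.12],
    [0.083, 0.004, 0.24],
    [0.083, 0.004, 0.36],
    [0.083, 0.004, 0.36],
    [0.083, 0.004, 0.36],
    [0.083, 0.004, 0.36],
    [0.083, 0.004, 0.36],
    [0.083, 0.004, 0.36],
    [0.083, 0.004, 0.36]
  ],
  "turn": [0, 0, 0, 0, 0, 0, 0, 0, 0, 0],
  "jaw": [1, 1, 1, 1, 1, 0, 0, 0, 0, 0],
  "force": 15
}}

```text
time_s: 2.9
position: [0.5675, -0.2347, 0.0328]
eef_rot: [0.0, 0.993, 0.116, 0.0]
wrist_force: [0.7, 0.9, 0.6]
finger_gap: 0.468
grip_force: 0.0
```

Call:
{"method": "play_rows", "body": {
  "translation": [
    [0, 0, 0],
    [0, 0, 0],
    [0, 0, 0],
    [0, 0, 0],
    [0, 0, 0]
  ],
  "turn": [0, 0, 0, 0, 0],
  "jaw": [0, 0, 0, 0, 0]
}}

```text
time_s: 3.52
position: [0.5675, -0.2347, 0.0325]
eef_rot: [-0.0, 0.993, 0.116, -0.0]
wrist_force: [-0.0, 0.1, 0.2]
finger_gap: 0.203
grip_force: 15.0
```

Call:
{"method": "play_rows", "body": {
  "translation": [
    [0, 0, -0.1],
    [0, 0, -0.2],
    [0, 0, -0.35],
    [0, 0, -0.5],
    [0, 0, -0.6],
    [0, 0, -0.6]
  ],
  "turn": [0, 0, 0, 0, 0, 0],
  "jaw": [0, 0, 0, 0, 0, 0]
}}

```text
time_s: 4.28
position: [0.5684, -0.2351, 0.1851]
eef_rot: [0.001, 0.993, 0.116, 0.002]
wrist_force: [0.0, -0.1, -1.2]
finger_gap: 0.204
grip_force: 15.0
```

```bash
cat > tilt.py <<'E'
from h import *
import sys
def wcloud(f):
    d=f['depth'];h,w=d.shape;F=h/2/np.tan(np.radians(f['fov_y'])/2)
    v,u=np.mgrid[:h,:w].astype(float);dx=u-f['cx'];dy=v-f['cy'];r=np.hypot(dx,dy)+1e-9;th=r/F
    p=np.stack([dx/r*np.tan(th)*d,dy/r*np.tan(th)*d,d],-1);T=np.array(f['T_tool_cam'])
    return p@T[:3,:3].T+T[:3,3]
if __name__=='__main__':
    s=read_state();f=grab_frame('wrist');c=wcloud(f)
    cv2.imwrite(f'pics/{sys.argv[1]}.png',f['image'][...,::-1])
    k=(f['depth']>0)&(abs(c[...,1])<.02)&(c[...,2]>-.09)&(c[...,2]<.09)&(abs(c[...,0])<.16)
    p=c[k];print(s['position'],s['wrist_torque'],s['wrist_force'],len(p))
    for b in np.arange(-.15,.06,.008):
        q=p[(p[:,0]>=b)&(p[:,0]<b+.008)]
        if len(q)>3: print(round(b+.004,3),len(q),'z %.4f med %.4f w %.3f %.3f'%(np.percentile(q[:,2],5),np.median(q[:,2]),q[:,1].min(),q[:,1].max()))
E
python3 tilt.py w2
```

```text
[ 0.56839345 -0.23512478  0.18506775] [ 0.00437915 -0.01861313 -0.06319043] [ 0.02318735 -0.0858734  -1.23197055] 8090
-0.074 25 z -0.0214 med -0.0198 w -0.003 0.006
-0.066 12 z -0.0220 med -0.0212 w -0.002 0.004
-0.058 85 z -0.0335 med -0.0316 w -0.014 0.017
-0.05 785 z -0.0333 med -0.0280 w -0.014 0.016
-0.042 256 z -0.0284 med -0.0274 w -0.007 0.010
-0.018 205 z -0.0284 med -0.0275 w -0.008 0.010
-0.01 541 z -0.0745 med -0.0277 w -0.009 0.012
-0.002 703 z -0.0827 med -0.0279 w -0.009 0.012
0.006 1143 z -0.0857 med -0.0299 w -0.019 0.015
0.014 2325 z -0.0621 med -0.0300 w -0.020 0.020
0.022 540 z -0.0286 med -0.0276 w -0.008 0.011
0.03 1467 z -0.0894 med -0.0287 w -0.020 0.020
```

Call:
{"method": "play_rows", "body": {
  "translation": [
    [0, 0, 0],
    [0, 0, 0],
    [0, 0, 0]
  ],
  "turn": [0, 0, 0],
  "jaw": [0, 0, 0],
  "force": 5
}}

```text
time_s: 4.7
position: [0.5672, -0.2346, 0.1815]
eef_rot: [-0.0, 0.993, 0.116, -0.001]
wrist_force: [0.3, -0.7, -2.2]
finger_gap: 0.21
grip_force: 5.0
```

```bash
python3 tilt.py w3
```

```text
[ 0.56719012 -0.23456145  0.18151816] [ 0.01447401 -0.03039163  0.03508316] [ 0.28476206 -0.65953008 -2.19729345] 8032
-0.074 70 z -0.0178 med -0.0168 w -0.003 0.006
-0.066 4 z -0.0186 med -0.0181 w -0.001 0.004
-0.058 95 z -0.0308 med -0.0290 w -0.013 0.017
-0.05 722 z -0.0307 med -0.0255 w -0.014 0.016
-0.042 180 z -0.0262 med -0.0253 w -0.007 0.010
-0.018 233 z -0.0275 med -0.0265 w -0.008 0.010
-0.01 517 z -0.0743 med -0.0272 w -0.009 0.012
-0.002 689 z -0.0825 med -0.0277 w -0.009 0.012
0.006 1144 z -0.0860 med -0.0310 w -0.017 0.013
0.014 2289 z -0.0621 med -0.0301 w -0.020 0.020
0.022 555 z -0.0296 med -0.0286 w -0.008 0.011
0.03 1532 z -0.0894 med -0.0294 w -0.020 0.020
```

Call:
{"method": "play_rows", "body": {
  "translation": [
    [0, 0, 0],
    [0, 0, 0],
    [0, 0, 0]
  ],
  "turn": [0, 0, 0],
  "jaw": [0, 0, 0],
  "force": 4
}}

```text
time_s: 5.12
position: [0.5675, -0.2347, 0.1827]
eef_rot: [0.0, 0.993, 0.116, 0.0]
wrist_force: [0.3, 0.4, -1.9]
finger_gap: 0.204
grip_force: 4.0
```

```bash
python3 tilt.py w4
```

```text
[ 0.56753326 -0.23471587  0.18268126] [ 0.00054695 -0.02565053 -0.01398664] [ 0.34721754  0.39655953 -1.8966835 ] 6503
-0.042 277 z 0.0085 med 0.0112 w -0.011 0.013
-0.034 118 z 0.0011 med 0.0050 w -0.010 0.012
-0.026 92 z -0.0072 med -0.0028 w -0.008 0.009
-0.018 135 z -0.0147 med -0.0115 w -0.008 0.010
-0.01 293 z -0.0773 med -0.0216 w -0.009 0.012
-0.002 439 z -0.0847 med -0.0356 w -0.009 0.012
0.006 812 z -0.0869 med -0.0467 w -0.013 0.013
0.014 2248 z -0.0623 med -0.0404 w -0.020 0.020
0.022 899 z -0.0408 med -0.0368 w -0.009 0.011
0.03 1187 z -0.0895 med -0.0854 w -0.020 0.020
```

Call:
{"method": "play_rows", "body": {
  "translation": [
    [0, 0, 0],
    [0, 0, 0],
    [0.03, -0.13, 0],
    [0.07, -0.28, 0],
    [0.1, -0.43, 0.0],
    [0.1, -0.43, 0.1],
    [0.1, -0.43, 0.1]
  ],
  "turn": [0, 0, 0, 0, 0, 0, 0],
  "jaw": [0, 0, 0, 0, 0, 0, 0],
  "force": 15
}}

```text
time_s: 6.05
position: [0.5661, -0.1237, 0.1555]
eef_rot: [-0.001, 0.993, 0.116, -0.002]
wrist_force: [0.8, -0.6, -2.0]
finger_gap: 0.207
grip_force: 15.0
```

```bash
python3 tilt.py w5
```

```text
[ 0.56609454 -0.123663    0.15552177] [-0.00226784 -0.07372712 -0.01289378] [ 0.77178793 -0.60511205 -1.99461403] 6515
-0.042 268 z 0.0086 med 0.0110 w -0.011 0.013
-0.034 124 z 0.0007 med 0.0050 w -0.010 0.012
-0.026 92 z -0.0072 med -0.0030 w -0.008 0.010
-0.018 133 z -0.0145 med -0.0116 w -0.008 0.010
-0.01 293 z -0.0769 med -0.0214 w -0.009 0.012
-0.002 439 z -0.0846 med -0.0362 w -0.009 0.012
0.006 822 z -0.0869 med -0.0469 w -0.020 0.013
0.014 2247 z -0.0621 med -0.0404 w -0.019 0.020
0.022 897 z -0.0409 med -0.0369 w -0.008 0.011
0.03 1196 z -0.0896 med -0.0854 w -0.020 0.020
```

View pics/w5.png

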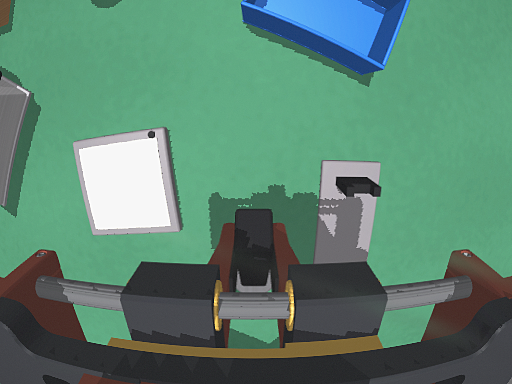

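Gauge held tip-down at about 46°, over clear bench between pad (125,190) and cradle (348,210). Press the tip on the bench to bring it back to 30°.

Call:
{"method": "play_rows", "body": {
  "translation": [
    [0, 0, 0.1],
    [0, 0, 0.2],
    [0, 0, 0.28],
    [0, 0, 0.31],
    [0, 0, 0.34],
    [0, 0, 0.37],
    [0, 0, 0.39],
    [0, 0, 0.41],
    [0, 0, 0.43],
    [0, 0, 0.43]
  ],
  "turn": [0, 0, 0, 0, 0, 0, 0, 0, 0, 0],
  "jaw": [0, 0, 0, 0, 0, 0, 0, 0, 0, 0],
  "force": 10
}}

```text
time_s: 7.35
position: [0.5663, -0.1243, 0.049]
eef_rot: [-0.0, 0.993, 0.116, -0.001]
wrist_force: [-0.0, -0.6, -0.7]
finger_gap: 0.207
grip_force: 10.0
```

```bash
python3 tilt.py w6
```

```text
[ 0.56627606 -0.12431302  0.04897983] [-0.10634553 -0.10296756 -0.02158193] [-0.03271468 -0.59414171 -0.7438481 ] 19696
-0.146 139 z 0.0493 med 0.0503 w -0.020 0.020
-0.138 223 z 0.0494 med 0.0501 w -0.020 0.019
-0.13 241 z 0.0493 med 0.0502 w -0.019 0.020
-0.122 251 z 0.0492 med 0.0502 w -0.020 0.020
-0.114 261 z 0.0493 med 0.0501 w -0.020 0.020
-0.106 82 z 0.0493 med 0.0500 w -0.020 0.019
-0.098 22 z 0.0370 med 0.0398 w -0.003 0.005
-0.042 61 z 0.0056 med 0.0084 w -0.011 0.013
-0.034 112 z -0.0078 med -0.0060 w -0.011 0.013
-0.026 183 z -0.0124 med -0.0105 w -0.008 0.010
-0.018 212 z -0.0172 med -0.0150 w -0.008 0.010
-0.01 439 z -0.0758 med -0.0202 w -0.020 0.019
-0.002 688 z -0.0823 med -0.0253 w -0.020 0.020
0.006 1140 z -0.0863 med -0.0313 w -0.020 0.020
0.014 2601 z -0.0615 med -0.0328 w -0.020 0.020
0.022 1152 z -0.0388 med -0.0349 w -0.020 0.019
0.03 2279 z -0.0892 med -0.0311 w -0.020 0.020
0.038 684 z -0.0223 med 0.0496 w -0.020 0.020
0.046 614 z 0.0486 med 0.0497 w -0.020 0.020
0.054 616 z 0.0486 med 0.0496 w -0.020 0.020
0.062 632 z 0.0485 med 0.0497 w -0.020 0.019
```

Call:
{"method": "play_rows", "body": {
  "translation": [
    [0, 0, -0.15],
    [0, 0, -0.35],
    [0, -0.15, -0.55],
    [0, -0.35, -0.7],
    [0.02, -0.55, -0.85],
    [0.03, -0.75, -1.0],
    [0.03, -0.95, -1.0],
    [0.03, -1.0, -1.0]
  ],
  "turn": [0, 0, 0, 0.02, 0.04, 0.06, 0.08, 0.087],
  "jaw": [0, 0, 0, 0, 0, 0, 0, 0],
  "force": 20
}}

```text
time_s: 8.4
position: [0.5158, 0.1231, 0.3001]
eef_rot: [0.0, 0.988, -0.156, -0.001]
wrist_force: [0.6, -1.1, -2.6]
finger_gap: 0.206
grip_force: 20.0
```

Call:
{"method": "play_rows", "body": {
  "translation": [
    [-0.08, -0.1, 0],
    [-0.13, -0.2, 0],
    [-0.13, -0.2, 0],
    [-0.13, -0.2, 0]
  ],
  "turn": [0, 0, 0, 0],
  "jaw": [0, 0, 0, 0]
}}

```text
time_s: 8.9
position: [0.5014, 0.1777, 0.2995]
eef_rot: [0.001, 0.988, -0.157, -0.001]
wrist_force: [-0.6, -0.4, -1.5]
finger_gap: 0.207
grip_force: 20.0
```

```bash
cat > tubew.py <<'E'
from h import *
from tilt import wcloud
from fit import least_squares
s=read_state();f=grab_frame('wrist');c=wcloud(f);M=rot(s['eef_rot']);c=c@M.T+s['position']
cv2.imwrite('pics/w7.png',f['image'][...,::-1]);print(s['position'],s['eef_rot'])
p=c[f['depth']>0];q=p[(p[:,0]>.46)&(p[:,0]<.6)&(p[:,1]>.22)&(p[:,1]<.31)&(p[:,2]>.118)&(p[:,2]<.18)]
hz=p[(p[:,0]>.45)&(p[:,0]<.6)&(p[:,1]>.2)&(p[:,1]<.3)&(abs(p[:,2]-.1)<.012)];print('lid z',np.median(hz[:,2]))
from fit import res
r=least_squares(res,[.568,.264,-.32],args=(q,),loss='soft_l1',f_scale=.001);print(len(q),r.x,np.degrees(r.x[2]),np.median(abs(r.fun)))
r=least_squares(lambda a:res([a[0],a[1],a[2]],q-[0,0,a[3]]),[.568,.264,-.32,0],loss='soft_l1',f_scale=.001);print(r.x,np.degrees(r.x[2]),np.median(abs(r.fun)))
print(q.max(0),q[q[:,2].argmax()])
E
sed -i 's/^for nm,p in/if __name__=="__main__":\n  for nm,p in/; s/^for p in G:/for p in G if __name__=="__main__" else []:/' fit.py
python3 tubew.py; sed -i '/__main__/,$!b' fit.py; python3 tilt.py w8 | grep -v 'w -0.020'
```

```text
[0.50143675 0.17766231 0.29949348] [ 6.31346510e-04  9.87619282e-01 -1.56867431e-01 -6.02791911e-04]
lid z 0.09941563956155139
1409 [ 0.57056805  0.26422775 -0.29379761] -16.833363118538273 0.0006309709170463362
[ 0.57433925  0.2631824  -0.29478492  0.00278791] -16.889931569666377 0.0006819471735039061
[0.57708904 0.29459598 0.17062924] [0.56296035 0.27049239 0.17062924]
[0.50157416 0.17744819 0.29968693] [ 0.00310342 -0.02270813  0.01050294] [-0.06457021  0.31540235 -1.78574315] 7022
-0.098 22 z 0.0367 med 0.0398 w -0.003 0.005
-0.042 51 z 0.0052 med 0.0078 w -0.011 0.013
-0.034 112 z -0.0074 med -0.0060 w -0.011 0.013
-0.026 177 z -0.0123 med -0.0103 w -0.008 0.010
-0.018 207 z -0.0168 med -0.0145 w -0.008 0.010
-0.01 362 z -0.0748 med -0.0202 w -0.009 0.012
-0.002 531 z -0.0829 med -0.0262 w -0.009 0.012
0.006 796 z -0.0870 med -0.0383 w -0.010 0.012
0.014 2347 z -0.0625 med -0.0350 w -0.019 0.020
0.022 541 z -0.0392 med -0.0377 w -0.008 0.011
```

View pics/w7.png

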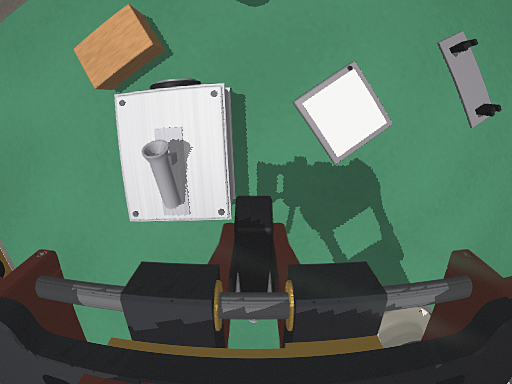

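Wrist view: tube mouth at (157,150), axis yaw −17°, centre ≈ (0.570, 0.264). Move to a standoff on the tube axis.

Call:
{"method": "play_rows", "body": {
  "translation": [
    [0.15, -0.1, 0],
    [0.3, -0.2, 0],
    [0.45, -0.3, 0],
    [0.6, -0.4, 0],
    [0.653, -0.423, 0.1],
    [0.653, -0.423, 0.22],
    [0.653, -0.423, 0.33],
    [0.653, -0.423, 0.334],
    [0.653, -0.423, 0.334]
  ],
  "turn": [0, -0.003, -0.003, -0.003, -0.003, -0.003, -0.003, -0.003, -0.003],
  "jaw": [0, 0, 0, 0, 0, 0, 0, 0, 0]
}}

```text
time_s: 10.12
position: [0.6898, 0.2277, 0.2179]
eef_rot: [-0.0, 0.989, -0.148, 0.0]
wrist_force: [-0.4, 0.3, -1.1]
finger_gap: 0.199
grip_force: 20.0
```

```bash
python3 - <<'E'
from h import *
s=read_state();print(s['position'],s['wrist_force'],s['wrist_torque'])
M=rot(s['eef_rot']);print(np.degrees(np.arctan2(M[1,0],M[0,0])))
T=np.array([.570,.264,.157])+.049*np.array([.828,-.2532,.5])-[0,0,.0128]
print('to full in, tool frac',(M.T@(T-s['position']))/.25)
f=grab_frame('scene');np.save('s2c.npy',cloud(f));i=f['image'][60:260,250:450,::-1];cv2.imwrite('pics/s2.png',cv2.resize(i,(600,600),interpolation=cv2.INTER_CUBIC))
E
```

```text
[0.68983244 0.2277063  0.21788721] [-0.41430205  0.3368131  -1.14938547] [ 0.03909672 -0.03425912 -0.03353623]
-17.002263125188126
to full in, tool frac [-0.33130818  0.00142948  0.1964377 ]
```

View pics/s2.png

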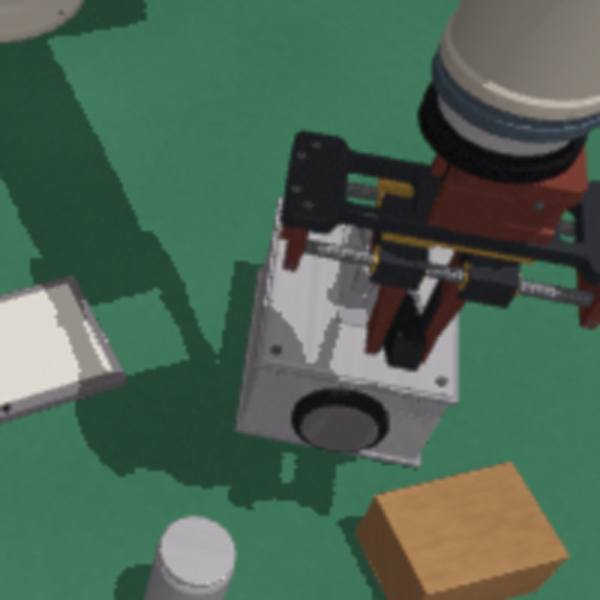

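Call:
{"method": "play_rows", "body": {
  "translation": [
    [-0.04, 0, 0.023],
    [-0.08, 0, 0.047],
    [-0.11, 0, 0.065],
    [-0.14, 0.001, 0.083],
    [-0.17, 0.001, 0.1],
    [-0.2, 0.001, 0.118],
    [-0.2, 0.001, 0.118]
  ],
  "turn": [0, 0, 0, 0, 0, 0, 0],
  "jaw": [0, 0, 0, 0, 0, 0, 0],
  "force": 12
}}

```text
time_s: 11.05
position: [0.641, 0.2429, 0.1867]
eef_rot: [0.0, 0.989, -0.147, -0.0]
wrist_force: [0.3, 1.1, -2.3]
finger_gap: 0.202
grip_force: 12.0
```

```bash
cat > chk.py <<'E'
from h import *
s=read_state();M=rot(s['eef_rot']);print(s['position'],s['wrist_force'],'tool',M.T@np.array(s['wrist_force']),M.T@np.array(s['wrist_torque']))
T=np.array([.570,.264,.157])+.049*np.array([.828,-.2532,.5])-[0,0,.0128]
print('to full in, tool frac',(M.T@(T-s['position']))/.25)
E
python3 chk.py;  python3 tilt.py w9 | grep -v 'w -0.020'
```

```text
[0.64098598 0.24293771 0.18672852] [ 0.2887505   1.05317895 -2.3282943 ] tool [-0.02875041 -1.09233598  2.32798037] [0.13048017 0.02202087 0.03714521]
to full in, tool frac [-0.1264158   0.00227238  0.07220222]
[0.64098598 0.24293771 0.18672852] [ 0.11838982 -0.05905619 -0.03722871] [ 0.2887505   1.05317895 -2.3282943 ] 7803
-0.146 110 z 0.0583 med 0.0857 w -0.019 0.019
-0.13 48 z 0.0488 med 0.0515 w -0.010 0.011
-0.122 56 z 0.0439 med 0.0463 w -0.010 0.010
-0.114 57 z 0.0393 med 0.0426 w -0.010 0.010
-0.106 66 z 0.0350 med 0.0379 w -0.010 0.010
-0.098 58 z 0.0297 med 0.0326 w -0.009 0.010
-0.082 101 z 0.0178 med 0.0195 w -0.010 0.009
-0.042 53 z 0.0053 med 0.0080 w -0.011 0.013
-0.034 116 z -0.0074 med -0.0059 w -0.011 0.013
-0.002 532 z -0.0828 med -0.0260 w -0.009 0.012
0.006 796 z -0.0870 med -0.0394 w -0.010 0.012
0.022 540 z -0.0390 med -0.0376 w -0.008 0.010
```

Call:
{"method": "play_rows", "body": {
  "translation": [
    [-0.03, 0.001, 0.017],
    [-0.06, 0.001, 0.034],
    [-0.09, 0.002, 0.052],
    [-0.11, 0.002, 0.063],
    [-0.12, 0.002, 0.069],
    [-0.127, 0.002, 0.073],
    [-0.133, 0.002, 0.076],
    [-0.133, 0.002, 0.076]
  ],
  "turn": [0, 0, 0, 0, 0, 0, 0, 0],
  "jaw": [0, 0, 0, 0, 0, 0, 0, 0],
  "force": 15
}}

```text
time_s: 12.1
position: [0.611, 0.2517, 0.1692]
eef_rot: [-0.001, 0.989, -0.148, 0.002]
wrist_force: [6.0, 1.7, 0.9]
finger_gap: 0.206
grip_force: 15.0
```

```bash
python3 chk.py;  python3 tilt.py w10 | grep -v 'w -0.020'
```

```text
[0.61098173 0.25171902 0.16919156] [5.9742361  1.65955066 0.85366865] tool [ 5.23142433 -3.33432236 -0.82996955] [0.66869959 0.91933389 0.16424424]
to full in, tool frac [-0.0014272   0.00096338  0.0019597 ]
[0.61098173 0.25171902 0.16919156] [ 0.37147369 -1.07454039 -0.16334121] [5.9742361  1.65955066 0.85366865] 9627
-0.146 84 z 0.0685 med 0.0693 w -0.019 0.019
-0.122 83 z 0.0439 med 0.0526 w -0.019 0.020
-0.114 57 z 0.0393 med 0.0425 w -0.010 0.011
-0.106 67 z 0.0344 med 0.0378 w -0.010 0.011
-0.098 74 z 0.0304 med 0.0326 w -0.010 0.010
-0.09 67 z 0.0248 med 0.0273 w -0.009 0.008
-0.082 20 z 0.0223 med 0.0241 w -0.006 0.005
-0.042 55 z 0.0055 med 0.0081 w -0.011 0.013
-0.034 113 z -0.0075 med -0.0060 w -0.011 0.013
-0.026 177 z -0.0120 med -0.0102 w -0.008 0.010
-0.018 231 z -0.0168 med -0.0139 w -0.019 0.019
```

View pics/w10.png

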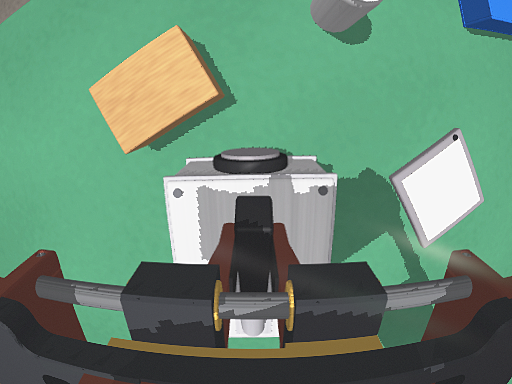

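Call:
{"method": "play_rows", "body": {
  "translation": [
    [-0.006, 0, 0.003],
    [-0.012, 0, 0.007],
    [-0.016, 0, 0.009],
    [-0.016, 0, 0.009],
    [-0.016, 0, 0.009]
  ],
  "turn": [0, 0, 0, 0, 0],
  "jaw": [0, 0, 0, 0, 0],
  "force": 25
}}

```text
time_s: 12.78
position: [0.6108, 0.2517, 0.1696]
eef_rot: [-0.001, 0.989, -0.149, 0.007]
wrist_force: [15.6, -1.7, 5.2]
finger_gap: 0.206
grip_force: 25.0
```

```bash
python3 chk.py;  python3 tilt.py w11 | grep -v 'w -0.020'
```

```text
[0.61076266 0.25168597 0.16957571] [15.6118379  -1.72091398  5.22166147] tool [15.49222283 -2.97420479 -5.01018099] [0.59541057 2.62170489 0.03227352]
to full in, tool frac [-0.00066441  0.00059491  0.00349195]
[0.61076266 0.25168597 0.16957571] [-0.20228449 -2.68079172 -0.03644998] [15.6118379  -1.72091398  5.22166147] 9619
-0.146 83 z 0.0676 med 0.0687 w -0.019 0.020
-0.122 94 z 0.0425 med 0.0660 w -0.019 0.020
-0.114 59 z 0.0378 med 0.0417 w -0.010 0.011
-0.106 71 z 0.0342 med 0.0372 w -0.010 0.011
-0.098 73 z 0.0296 med 0.0318 w -0.010 0.010
-0.09 69 z 0.0245 med 0.0271 w -0.009 0.009
-0.082 27 z 0.0215 med 0.0236 w -0.006 0.006
-0.042 51 z 0.0051 med 0.0082 w -0.011 0.013
-0.034 113 z -0.0073 med -0.0058 w -0.011 0.013
-0.026 176 z -0.0121 med -0.0102 w -0.008 0.010
-0.018 237 z -0.0169 med -0.0139 w -0.019 0.019
```

Collar is stopped (15 N, position unchanged and within 1 mm of prediction). Now withdraw along the axis, then up.

Call:
{"method": "play_rows", "body": {
  "translation": [
    [0.05, 0, -0.029],
    [0.12, 0, -0.069],
    [0.2, 0, -0.115],
    [0.28, 0, -0.162],
    [0.36, 0, -0.208],
    [0.4, 0, -0.231],
    [0.4, 0, -0.231],
    [0.4, 0, -0.4],
    [0.4, 0, -0.5],
    [0.4, 0, -0.5]
  ],
  "turn": [0, 0, 0, 0, 0, 0, 0, 0, 0, 0],
  "jaw": [0, 0, 0, 0, 0, 0, 0, 0, 0, 0],
  "force": 25
}}

```text
time_s: 14.08
position: [0.7015, 0.2241, 0.2937]
eef_rot: [-0.001, 0.989, -0.147, 0.002]
wrist_force: [-0.1, -0.1, -1.7]
finger_gap: 0.201
grip_force: 25.0
```

```bash
python3 tilt.py w12 | grep -v 'w -0.020'; python3 - <<'E'
from h import *
s=read_state();M=rot(s['eef_rot']);print(np.degrees(np.arctan2(M[1,0],M[0,0])),M.T@(np.array([.5563,-.2373,.2])-s['position'])/.25)
E
```

```text
[0.70145795 0.22411131 0.29365821] [ 0.04979778 -0.05507949  0.02956495] [-0.05962665 -0.05705246 -1.72645414] 7005
-0.098 22 z 0.0375 med 0.0400 w -0.003 0.005
-0.042 47 z 0.0054 med 0.0075 w -0.011 0.013
-0.034 111 z -0.0073 med -0.0058 w -0.011 0.013
-0.026 182 z -0.0120 med -0.0101 w -0.008 0.010
-0.018 202 z -0.0168 med -0.0143 w -0.008 0.010
-0.01 362 z -0.0744 med -0.0201 w -0.009 0.012
-0.002 538 z -0.0827 med -0.0261 w -0.009 0.012
0.006 797 z -0.0868 med -0.0365 w -0.010 0.012
0.022 536 z -0.0392 med -0.0375 w -0.009 0.011
-16.93940612890293 [-0.0175936   1.93477199  0.36405477]
```

Call:
{"method": "play_rows", "body": {
  "translation": [
    [0, 0.1, 0],
    [0, 0.25, 0],
    [0, 0.45, 0],
    [0, 0.65, 0],
    [-0.01, 0.85, 0],
    [-0.018, 1.0, 0],
    [-0.018, 1.0, 0]
  ],
  "turn": [0, -0.02, -0.04, -0.06, -0.08, -0.0837, -0.0837],
  "jaw": [0, 0, 0, 0, 0, 0, 0]
}}

```text
time_s: 15.0
position: [0.6229, -0.0162, 0.2888]
eef_rot: [-0.0, 0.994, 0.113, -0.002]
wrist_force: [0.4, 0.4, -1.7]
finger_gap: 0.205
grip_force: 25.0
```

```bash
cat > to.py <<'E'
from h import *
import sys
s=read_state();M=rot(s['eef_rot']);print(s['time_s'],s['position'],np.degrees(np.arctan2(M[1,0],M[0,0])),M.T@(np.array([float(a) for a in sys.argv[1:4]])-s['position'])/.25)
E
python3 to.py .5563 -.2373 .12
```

```text
15.0 [ 0.62289286 -0.0162483   0.28883102] 12.966444216144506 [-0.45588661  0.80221903  0.67635054]
```

Call:
{"method": "play_rows", "body": {
  "translation": [
    [-0.1, 0.15, 0],
    [-0.2, 0.35, 0],
    [-0.35, 0.55, 0],
    [-0.455, 0.75, 0.1],
    [-0.455, 0.8, 0.3],
    [-0.455, 0.8, 0.5],
    [-0.455, 0.8, 0.66],
    [-0.455, 0.8, 0.66],
    [-0.455, 0.8, 0.66]
  ],
  "turn": [0, 0, 0, 0, 0, 0, 0, 0, 0],
  "jaw": [0, 0, 0, 0, 0, 0, 0, 0, 0]
}}

```text
time_s: 16.12
position: [0.5598, -0.234, 0.1271]
eef_rot: [0.0, 0.993, 0.115, 0.001]
wrist_force: [-0.3, -0.1, -0.9]
finger_gap: 0.205
grip_force: 25.0
```

```bash
python3 to.py .5563 -.2373 .039
```

```text
16.125 [ 0.5597687  -0.23404735  0.12707826] 13.221982909754573 [-0.01683154  0.00929517  0.35230183]
```

Lower with a lighter grip so the rod's fork levels the gauge.

Call:
{"method": "play_rows", "body": {
  "translation": [
    [-0.017, 0.009, 0],
    [-0.017, 0.009, 0.08],
    [-0.017, 0.009, 0.14],
    [-0.017, 0.009, 0.18],
    [-0.017, 0.009, 0.22],
    [-0.017, 0.009, 0.26],
    [-0.017, 0.009, 0.3],
    [-0.017, 0.009, 0.33],
    [-0.017, 0.009, 0.35],
    [-0.017, 0.009, 0.35]
  ],
  "turn": [0, 0, 0, 0, 0, 0, 0, 0, 0, 0],
  "jaw": [0, 0, 0, 0, 0, 0, 0, 0, 0, 0],
  "force": 10
}}

```text
time_s: 17.38
position: [0.5552, -0.2377, 0.0377]
eef_rot: [-0.0, 0.993, 0.115, -0.0]
wrist_force: [-0.6, -0.0, -2.2]
finger_gap: 0.204
grip_force: 10.0
```

```bash
python3 to.py .5563 -.2373 .039; python3 tilt.py w13 | grep -v 'w -0.020'
```

```text
17.375 [ 0.55516035 -0.23768846  0.03774675] 13.171787787772645 [ 0.00478822 -0.00047696 -0.00501708]
[ 0.55516035 -0.23768846  0.03774675] [ 0.02416547 -0.11944726  0.04675086] [-0.63086418 -0.02534777 -2.24018017] 20906
-0.122 20 z 0.0377 med 0.0384 w -0.019 0.020
-0.114 8 z 0.0307 med 0.0310 w -0.019 0.019
-0.09 4 z -0.0062 med -0.0058 w -0.006 0.007
-0.082 343 z -0.0095 med -0.0033 w -0.014 0.015
-0.074 88 z -0.0171 med -0.0157 w -0.003 0.006
-0.066 71 z -0.0172 med -0.0161 w -0.003 0.006
-0.058 21 z 0.0300 med 0.0308 w -0.012 0.015
-0.05 553 z -0.0292 med -0.0260 w -0.013 0.016
-0.042 169 z -0.0286 med -0.0235 w -0.012 0.015
-0.018 333 z -0.0245 med -0.0236 w -0.008 0.010
-0.01 522 z -0.0744 med -0.0240 w -0.009 0.012
0.022 552 z -0.0254 med -0.0244 w -0.012 0.014
```

Call:
{"method": "play_rows", "body": {
  "translation": [
    [0, 0, 0],
    [0, 0, 0],
    [0, 0, -0.1],
    [0, 0, -0.25],
    [0, 0, -0.45],
    [0, 0, -0.6],
    [0, 0, -0.6]
  ],
  "turn": [0, 0, 0, 0, 0, 0, 0],
  "jaw": [0, 0, 0, 0, 0, 0, 0],
  "force": 30
}}

```text
time_s: 18.3
position: [0.5569, -0.2385, 0.1928]
eef_rot: [0.002, 0.993, 0.115, 0.003]
wrist_force: [1.0, -0.5, -0.8]
finger_gap: 0.201
grip_force: 30.0
```

```bash
python3 to.py .643 .0476 .104; python3 tilt.py w14 | grep -v 'w -0.020'
```

```text
18.3 [ 0.55688915 -0.23849897  0.1928426 ] 13.173005421155443 [ 0.59408007 -1.03752991  0.35379631]
[ 0.55688915 -0.23849897  0.1928426 ] [-0.01349223 -0.00814649  0.01494069] [ 1.03049826 -0.4609808  -0.78799835] 8072
-0.082 4 z -0.0128 med -0.0121 w -0.003 0.006
-0.074 87 z -0.0170 med -0.0157 w -0.003 0.006
-0.066 71 z -0.0172 med -0.0161 w -0.003 0.006
-0.05 552 z -0.0292 med -0.0259 w -0.013 0.016
-0.042 162 z -0.0283 med -0.0234 w -0.013 0.015
-0.018 328 z -0.0245 med -0.0236 w -0.008 0.010
-0.01 527 z -0.0744 med -0.0240 w -0.009 0.012
-0.002 702 z -0.0830 med -0.0244 w -0.009 0.012
0.006 1136 z -0.0854 med -0.0315 w -0.010 0.013
0.014 2302 z -0.0617 med -0.0299 w -0.019 0.020
0.022 530 z -0.0254 med -0.0243 w -0.008 0.011
0.038 118 z -0.0232 med -0.0113 w -0.006 0.018
```

Call:
{"method": "play_rows", "body": {
  "translation": [
    [0.05, -0.12, 0],
    [0.15, -0.3, 0],
    [0.3, -0.5, 0],
    [0.45, -0.7, 0],
    [0.55, -0.9, 0],
    [0.594, -1.0, 0.1],
    [0.594, -1.0, 0.2],
    [0.594, -1.0, 0.3],
    [0.594, -1.0, 0.34],
    [0.594, -1.0, 0.34]
  ],
  "turn": [0, 0, 0, 0, 0, 0, 0, 0, 0, 0],
  "jaw": [0, 0, 0, 0, 0, 0, 0, 0, 0, 0]
}}

```text
time_s: 19.6
position: [0.6421, 0.0394, 0.1012]
eef_rot: [-0.0, 0.993, 0.115, -0.002]
wrist_force: [0.0, -0.4, -1.6]
finger_gap: 0.202
grip_force: 30.0
```

Call:
{"method": "play_rows", "body": {
  "translation": [
    [0, -0.035, 0],
    [0, -0.035, 0],
    [0, -0.035, 0],
    [0, -0.035, 0],
    [0, -0.035, 0],
    [0, -0.035, 0],
    [0, -0.035, 0],
    [0, -0.035, 0]
  ],
  "turn": [0, 0, 0, 0, 0, 0, 0, 0],
  "jaw": [0, 0, 0, 0, 0, 0, 0, 0]
}}

```text
time_s: 20.6
position: [0.6411, 0.048, 0.1034]
eef_rot: [-0.0, 0.993, 0.115, -0.0]
wrist_force: [-0.8, 0.7, -2.0]
finger_gap: 0.202
grip_force: 30.0
```

```bash
python3 to.py .643 .0476 .104; python3 tilt.py w15 | grep -v 'w -0.020'; python3 - <<'E'
from h import *
f=grab_frame('top');c=cloud(f)
k=(c[...,0]>.46)&(c[...,0]<.62)&(c[...,1]>-.04)&(c[...,1]<.08)&(c[...,2]>.08)&(c[...,2]<.14)
p=c[k];print(len(p),p.min(0),p.max(0),p[p[:,0]<p[:,0].min()+.008].mean(0))
cv2.imwrite('pics/t9.png',cv2.resize(f['image'][120:340,150:400,::-1],(750,600)))
E
```

```text
20.6 [0.64112507 0.04800827 0.10336638] 13.17403884564105 [ 0.00693011  0.00329934 -0.00253454]
[0.64112507 0.04800827 0.10336638] [ 0.01822933 -0.04465452 -0.00132356] [-0.76423704  0.66773464 -2.01272429] 9648
-0.106 4 z 0.0892 med 0.0895 w -0.017 0.019
-0.098 12 z 0.0883 med 0.0890 w -0.015 0.018
-0.09 4 z 0.0884 med 0.0889 w -0.016 0.018
-0.074 87 z -0.0170 med -0.0157 w -0.003 0.006
-0.066 72 z -0.0173 med -0.0161 w -0.003 0.006
-0.05 555 z -0.0292 med -0.0261 w -0.013 0.016
-0.042 159 z -0.0284 med -0.0233 w -0.013 0.015
-0.018 337 z -0.0246 med -0.0235 w -0.008 0.010
-0.01 525 z -0.0743 med -0.0240 w -0.009 0.012
-0.002 694 z -0.0829 med -0.0245 w -0.009 0.012
0.006 1125 z -0.0859 med -0.0308 w -0.010 0.013
0.014 2294 z -0.0616 med -0.0301 w -0.019 0.020
0.022 536 z -0.0254 med -0.0243 w -0.008 0.011
0.038 122 z -0.0232 med -0.0130 w -0.010 0.009
242 [0.52073707 0.01841428 0.10703482] [0.61739768 0.05159193 0.1380913 ] [0.52511544 0.02184978 0.11826522]
```

View pics/t9.png

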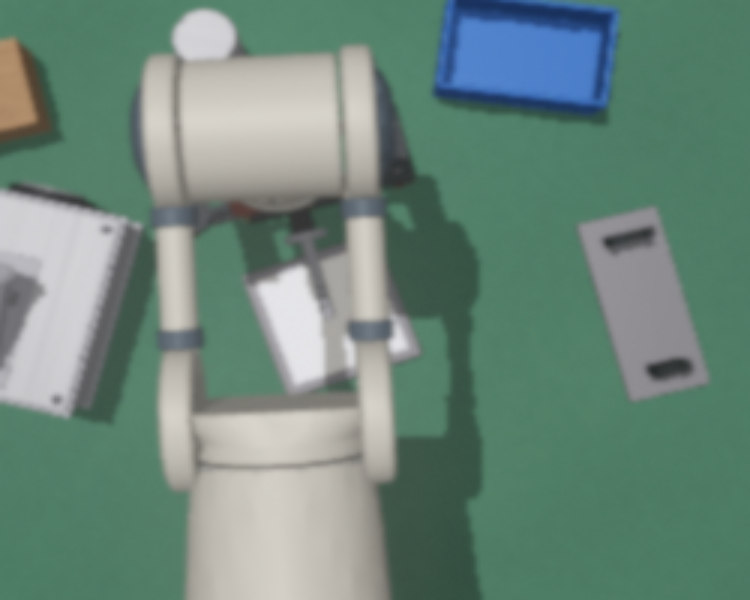

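The tip, at (330,310) in the crop, measures (0.521–0.525, 0.02), height ≈ 0.115. It is over the pad's middle, level and steady, and the bystanders haven't moved.

```bash
python3 -c "
from rig import *
print(hand_in())"
```

```text
the job is handed in; nothing more can be done
None
```

The job is handed in at about 21 s of the 54 s: the gauge went into the tube until it stopped under a 15 N push within about 1 mm of the expected depth, was drawn right out, and is held level (about 1° off) with its tip over the pad's middle, roughly 10 cm above its face; the judge's verdict was not shown.

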